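# Hold a leaning post square with an assembly square

## Task

The wooden post on the grey base plate has a stiff pivot at its foot and leans to one side or the other (should it already stand upright, either side will do); it must be held upright so that its pivot bolt can be tightened. Pick up the blue assembly square, set it with its long leg on the plate on the side that the post leans towards, upright leg next to the post, and press it, centred on the post, into the corner between plate and post until the post stands upright, with the upright leg flat against the post and the long leg flat on the plate. Push the post only with the square, leave the other things on the bench where they are, and finish while still gripping the square and pressing it both down and against the post.

Things in the scene. Friction and masses are not known exactly. Their poses are not given: they have to be found in the camera images.
- square_grip (a point): Grip point of the blue L-shaped square (20 mm thick, 0.3 kg), which starts standing on its long leg (140 mm long, 30 high). Upright leg 30 wide, 110 high, at the long leg's end. Point: mid height (15 above the underside) and mid thickness of the long leg, 95 mm from the upright leg's outer face (the one for the post). x: along the long leg to its free end, y: across the thickness, z: up.
- stand: Grey base plate, 110 (x) x 260 (y) x 12 (z) mm, fixed to the bench, with a steel yoke for the post in its middle. Origin at bench level under the middle; z up, y along the plate's length, the way the post can lean. The yoke's cheeks flank the post at x = +-16.5 to 20.5 mm, to 58 mm over the bench, 34 mm wide in y; feet and bolts reach x = +-39 mm.
- post (a joint): Lean of the post in rad: 0 upright, positive leaning to the stand's +y, negative to its -y; starts anywhere from -0.3 to 0.3, stops at +-0.45. A stiff pivot (0.2 N m of friction): it stays where it is pushed. (Behind the stand on the left stand a 0.22 m high lamp box and its thick cable, and at the left a slide with a handwheel: keep the wrist clear of them.)
- post_pivot (a point): Pale wooden post, 30 (x) x 40 (y) mm, top 144 mm above the bench when upright. This point is on the pivot axis, 34 mm above the bench in the stand's middle; below it a half-round foot of radius 20 mm. z up along the post. Upright, its side faces lie at y = +-20 mm of the stand; the square cannot be pushed further there, as the pivot stops it.
- elm_block: Bystander: dark wooden block 48x89x31 mm at the back. Origin in the middle of its underside.
- film_can_0: Bystander: black plastic can, diameter 34, height 50 mm, at the back. Origin in the middle of its underside.
- film_can_1: Bystander: second black plastic can, diameter 34, height 50 mm, at the back. Origin in the middle of its underside.
- eraser: Bystander: blue and white eraser 20x45x12 mm, behind the work. Origin in the middle of its underside.
- masking_tape: Bystander: roll of pale yellow tape lying flat, diameter 100, height 25 mm, right behind the work. Origin in the middle of its underside.
Not all that is in view belongs to the job. There is more than one size of the part that bears square_grip; the job needs the larger.

How it is judged:
By the outcome, as a careful person would: the job done as asked, in the order asked, and still so for the second after the job is handed in, while the arm keeps its last pose, push and grip.
It also fails if it takes over 48 s, if anything falls off the work surface, if the arm or the gripper's body presses on something with over 40 N, if the wrist force passes 120 N, or if a joint passes its speed limit or range.

## Robot

A 7-joint arm with a two-finger parallel gripper is mounted at the origin on a cart in front of the work surface, level with it; the furniture and walls round the work are solid. World frame = base frame: x ahead of the robot, y to its left, z up, the work surface at z = 0. Lengths are in m, angles in rad, forces in N, time in s.
With the tool pointing down it reaches from about 0.425 to 0.95 m from the base axis. Payload 4.7 kg.
Tool frame: the origin (TCP) lies between the finger pads; the fingertips stand 25 mm ahead of it and the grasp point (between the pads) lies 6 mm ahead of it; z points along the fingers, y is the line along which they close (so a half turn about z gives the same grasp; the last joint's range is limited). The gripper opens to 85 mm and grips with 20 to 120 N. Pads are 22 mm wide; open, the fingers measure 114 mm over their backs; the gripper's body (76 mm by 85 mm) begins 54 mm behind the grasp point. The pads swing forward as they close: fully open they stand 13 mm farther back than shut.
Start: joints at [1.076, 0.469, -0.049, 1.532, 0.024, 1.141, -0.082], TCP at [0.303, -0.603, 0.256] pointing down, gripper open.
Joint ranges: [-2.59, 2.59], [-0.33, 1.99], [-1.39, 1.29], [0.1, 2.45], [-1.04, 4.18], [0.21, 1.99], [-2.66, 2.66]. Speed limits (rad/s): [2.57, 2.57, 3.14, 3.14, 3.14, 3.14, 3.14].

## Interface

Orientations are given as a 3x3 rotation matrix whose columns are the frame's x, y, z axes.
In Python, from rig import * gives the robot as it stands. Calls block until the motion is done:
- movep(position, orientation): joint-space move of the TCP to a pose.
- move_l(position, attitude=None, feed=0.15, until_force=None): straight line of the TCP; attitude=None keeps the orientation; feed is the mean speed in m/s. With until_force (N) it stops when the force on the tool has changed by that much, and returns True; else False.
- move_joints(angles): joint-space move.
- command_gripper(opening, newtons=None): finger opening in m; newtons is the grip in N (None keeps the last); returns when the fingers have stopped.
- sleep(seconds).
- inverse_kinematics(position, orientation): joint angles nearest the present ones, or None.
- sense(): the state.
- camera(name): name is "side" or "top"; returns (picture, depth): 420x560x3 uint8, red, green, blue; 420x560 float32, m along the optical axis (not along the pixel's ray), 0 where there is no reading.
- camera_params(name): a dict with "K" (3x3 intrinsics, pixels), "dist" ([k1, k2, p1, p2, k3] as OpenCV has them; the pictures are not rectified), "position" and "rotation" of the camera in the world. Camera axes: x right, y down, z forward; pixel columns grow to the right and rows downward; lengths in m; the calibration is good to about 2 mm. A picture is of the moment at which its call begins. camera_params takes no time and is no camera call.
A pose or a line that the arm cannot do raises Unreachable and nothing moves.
- finish_job(): hands the job in; it is judged then, once.
The state is a dict: "time_s": time; "joint_pos": joint angles; "qd": joint speeds; "joint_efforts": joint torques, N m; "position": TCP position; "tcp_rot": TCP orientation; "wrist_force": force on the tool from outside, world axes, zero at the start; "ft_torque": the same for the moment, N m; "finger_gap": finger opening in m; "gripper_force": force on a finger pad.
Only numpy, scipy, OpenCV 4.12 (cv2) and the standard library are available. Lean on these libraries where they do the work, as an engineer would, in place of code of your own. Each camera call takes 0.05 s, during which the arm holds its last target. There are 200 camera calls.

## Working session

There is one attempt and no reset: what is moved stays moved. The work goes in short steps, each a Python script; the robot and the scene stay as the last script left them, time stands still between calls to the robot, and variables do not carry over. Pictures are saved under pics/ and viewed, at most 10 in all, crops included, and the job is handed in when it is done.

```bash
ls; mkdir -p pics; cat > h.py <<'E'
from rig import *
import numpy as np, cv2
def world(cam,uvd):
    "rows (u,v,depth) -> world points"
    p=camera_params(cam); uvd=np.atleast_2d(np.array(uvd,float))
    n=cv2.undistortPoints(uvd[:,None,:2].copy(),np.array(p["K"]),np.array(p["dist"]))[:,0]
    c=np.c_[n,np.ones(len(n))]*uvd[:,2:3]
    return c@np.array(p["rotation"]).T+np.array(p["position"])
def cloud(cam,depth):
    v,u=np.mgrid[0:420,0:560]
    return world(cam,np.c_[u.ravel(),v.ravel(),depth.ravel()]).reshape(420,560,3)
E
python3 - <<'E'
from h import *
for c in("side","top"):
    im,d=camera(c); np.savez(f"{c}0.npz",im=im,d=d)
    cv2.imwrite(f"pics/{c}0.png",im[:,:,::-1]); p=camera_params(c); print(c,p["position"],np.round(p["rotation"],2).tolist())
E
```

```text
pics
side [0.59843491 0.53827794 0.52765593] [[-1.0, 0.01, -0.01], [0.02, 0.56, -0.83], [-0.0, -0.83, -0.56]]
top [ 0.40613486 -0.18433983  0.88022524] [[0.06, -0.97, 0.22], [-1.0, -0.05, 0.02], [-0.01, -0.22, -0.97]]
```

View pics/side0.png

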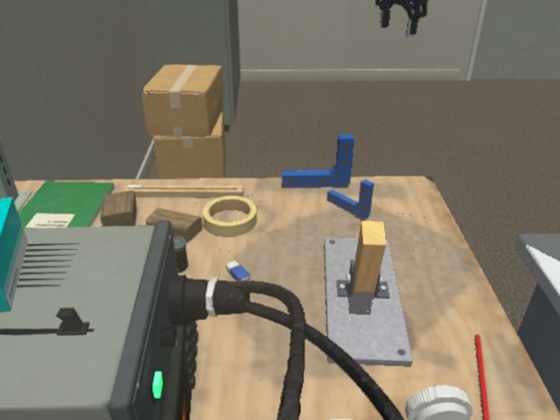

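View pics/top0.png

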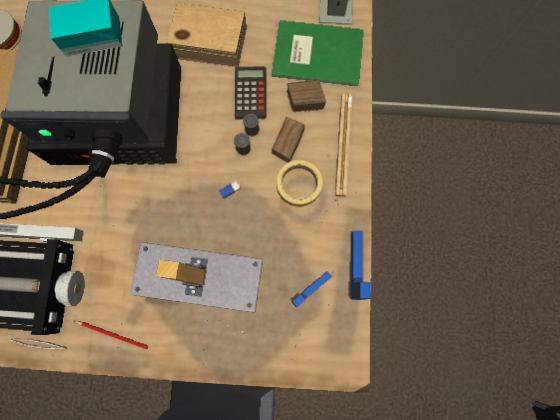

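The top picture shows two blue squares: a small one at about (312,289) and a large one at about (357,262), at the bench's right edge with its upright at (362,290). The post top is at about (167,268), with the yoke at (195,275). The eraser at (230,189) is also blue. I choose the large square and will check it by its size and in a crop.

```bash
python3 - <<'E'
from h import *
C={}
for c in("side","top"):
    z=np.load(c+"0.npz"); im,d=z["im"],z["d"]; P=cloud(c,d); C[c]=P
    hsv=cv2.cvtColor(im,cv2.COLOR_RGB2HSV)
    m=((hsv[...,0]>100)&(hsv[...,0]<130)&(hsv[...,1]>150)&(hsv[...,2]>50)&(d>0)).astype(np.uint8)
    n,l,s,_=cv2.connectedComponentsWithStats(m)
    for i in range(1,n):
        if s[i,4]<60: continue
        q=P[l==i]; print(c,"blue",s[i].tolist(),np.round(np.percentile(q,[2,50,98],axis=0),3).tolist())
        for lo,hi,t in((.024,.036,'long top'),(.1,.125,'upr top')):
            k=q[(q[:,2]>lo)&(q[:,2]<hi)]
            if c=="top" and len(k)>15:
                r=cv2.minAreaRect((k[:,:2]*1000).astype(np.float32)); print("  ",t,len(k),np.round(r[0],1),np.round(r[1],1),round(r[2],1),np.round(k[:,2].mean(),4))
    # orange/wood post region
# plate
P=C["top"]; sub=P[235:320,125:270].reshape(-1,3)
k=sub[(abs(sub[:,2]-.012)<.004)]
r=cv2.minAreaRect((k[:,:2]*1000).astype(np.float32)); print("plate",np.round(r[0],1),np.round(r[1],1),r[2],np.median(k[:,2]))
for c,(u0,u1,v0,v1) in dict(top=(145,215,250,300),side=(350,392,215,300)).items():
    q=C[c][v0:v1,u0:u1].reshape(-1,3); q=q[(q[:,2]>.07)&(q[:,2]<.17)]
    for z in np.arange(.07,.16,.01):
        t=q[(q[:,2]>=z)&(q[:,2]<z+.01)]
        if len(t)>3: print(c,round(z,2),len(t),np.round(np.percentile(t[:,:2],[3,97],axis=0),3).tolist())
# table edges: 
q=P.reshape(-1,3); t=q[(abs(q[:,2])<.006)]; print("bench",np.round(np.percentile(t,[.2,99.8],axis=0),3).tolist())
im=np.load("top0.npz")["im"]; a=cv2.resize(im[220:320,120:390],None,fx=2.9,fy=2.9,interpolation=2)
im=np.load("side0.npz")["im"]; b=cv2.resize(im[125:225,270:440],None,fx=2.9,fy=2.9,interpolation=2)
o=np.zeros((600,800,3),np.uint8); o[:a.shape[0],:a.shape[1]]=a; o[300:300+b.shape[0],:b.shape[1]]=b
cv2.imwrite("pics/c1.png",o[...,::-1])
print({k:np.round(v,3).tolist() if not np.isscalar(v) else v for k,v in sense().items()})
E
```

```text
side blue [339, 135, 14, 30, 192] [[0.434, -0.34, 0.059], [0.446, -0.328, 0.102], [0.46, -0.325, 0.113]]
side blue [283, 167, 52, 9, 248] [[0.468, -0.342, 0.029], [0.516, -0.331, 0.031], [0.567, -0.325, 0.041]]
side blue [329, 191, 27, 14, 86] [[0.438, -0.276, 0.02], [0.457, -0.253, 0.022], [0.479, -0.23, 0.024]]
top blue [353, 231, 18, 68, 620] [[0.433, -0.345, 0.026], [0.498, -0.335, 0.03], [0.566, -0.326, 0.11]]
   long top 434 [ 517.5 -334.2] [102.9  17.4] 1.1 0.029
   upr top 171 [ 445.3 -335.9] [19.2 28.2] 89.8 0.1085
top blue [293, 272, 38, 34, 264] [[0.414, -0.278, 0.017], [0.447, -0.245, 0.02], [0.478, -0.21, 0.077]]
plate [458.8  -6.8] [261.3 110.7] 85.63069152832031 0.010929333287537979
top 0.07 40 [[0.443, -0.019], [0.472, -0.002]]
top 0.08 45 [[0.444, -0.016], [0.472, 0.005]]
top 0.09 42 [[0.444, -0.014], [0.471, 0.002]]
top 0.1 48 [[0.445, -0.011], [0.473, 0.009]]
top 0.11 46 [[0.444, -0.008], [0.472, 0.006]]
top 0.12 50 [[0.445, -0.006], [0.472, 0.013]]
top 0.13 235 [[0.446, -0.002], [0.476, 0.039]]
top 0.14 177 [[0.446, -0.0], [0.473, 0.021]]
side 0.07 115 [[0.448, -0
[... 173 characters left out ...]
 131 [[0.449, 0.003], [0.477, 0.035]]
side 0.12 134 [[0.449, 0.001], [0.477, 0.038]]
side 0.13 289 [[0.448, 0.012], [0.477, 0.04]]
side 0.14 341 [[0.447, 0.001], [0.475, 0.029]]
bench [[0.251, -0.368, -0.005], [1.145, 0.534, 0.005]]
{'time_s': 0.1, 'joint_pos': [1.076, 0.469, -0.049, 1.534, 0.024, 1.141, -0.082], 'qd': [0.001, -0.001, -0.001, -0.002, 0.001, -0.001, -0.0], 'joint_efforts': [0.001, -51.151, -0.046, -23.839, 0.011, 0.004, -0.0], 'position': [0.303, -0.603, 0.255], 'tcp_rot': [[0.893, 0.449, -0.001], [0.449, -0.893, 0.002], [-0.0, -0.002, -1.0]], 'wrist_force': [-0.186, -0.081, 0.127], 'ft_torque': [-0.009, -0.045, 0.028], 'gripper_force': 0.0, 'finger_gap': 0.08559722275327025}
```

View pics/c1.png

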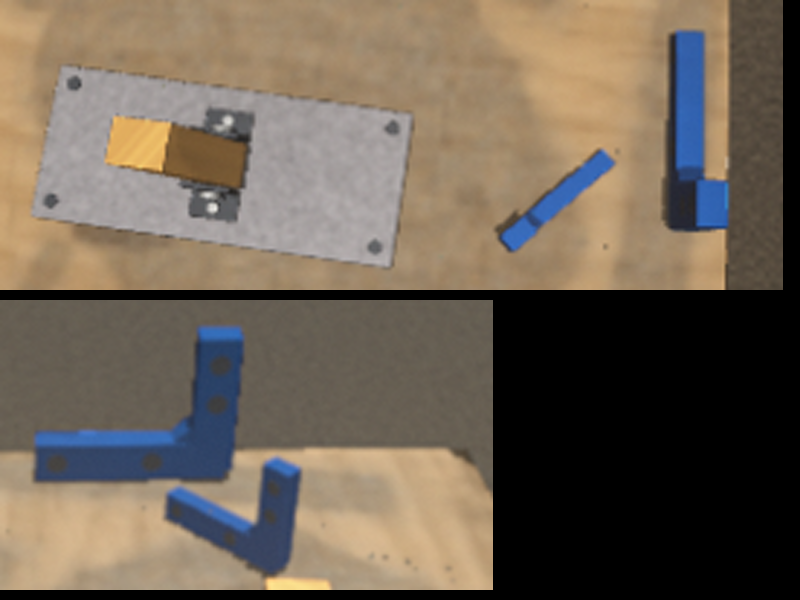

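The crop confirms the choice. The large square (right, upright at the robot's end) measures about 139×20 mm, 109 mm high, with its long leg along world +x. The post leans to world +y by about 0.25 rad. Next I check clearances round the target and the IK options.

```bash
cat >> h.py <<'E'
from math import cos,sin,radians
def R(yaw): return np.array([[cos(yaw),sin(yaw),0],[sin(yaw),-cos(yaw),0],[0,0,-1.]])
SY=radians(85.6); ey=np.array([cos(SY),sin(SY),0]); S0=np.array([.4605,-.0065,0])
def tgt(face,z): # TCP for outer face at stand-y=face
    p=S0+ey*(face+.095); p[2]=z; return p
E
python3 - <<'E'
from h import *
for c in("top","side"):
    P=cloud(c,np.load(c+"0.npz")["d"]).reshape(-1,3)
    for x in np.arange(.34,.66,.04):
        r=[]
        for y in np.arange(.08,.36,.03):
            t=P[(P[:,0]>=x)&(P[:,0]<x+.04)&(P[:,1]>=y)&(P[:,1]<y+.03)]
            r.append(f"{np.percentile(t[:,2],98):.2f}" if len(t)>3 else " -- ")
        print(c,f"{x:.2f}"," ".join(r))
for off in(0,np.pi):
    for n,p,y in(("pre",[.5255,-.335,.15],.0),("grasp",[.5255,-.335,.029],.0),("hi",tgt(.06,.24),SY),("lo",tgt(.02,.041),SY),("lo2",tgt(.06,.041),SY)):
        q=inverse_kinematics(np.array(p),R(y+off)); print(off,n,p,None if q is None else np.round(q,2))
E
```

```text
top 0.34 0.00 0.00 0.00 0.01 0.01 0.07 0.08 0.06 0.06 0.06
top 0.38 0.01 0.01 0.00 0.00 0.09 0.09 0.08 0.07 0.07 0.07
top 0.42 0.01 0.01 0.00 0.00 0.09 0.09 0.08 0.07 0.07 0.07
top 0.46 0.01 0.01 0.00 0.00 0.00 0.08 0.08 0.06 0.06 0.06
top 0.50 0.01 0.01 0.00 0.00 0.00 0.06 0.21 0.21 0.06 0.07
top 0.54 0.00 0.00 0.00 0.17 0.23 0.25 0.26 0.00 0.00 0.00
top 0.58 0.00 0.00 0.19 0.21 0.23 0.24 0.25 0.00 0.00 0.00
top 0.62 0.00 0.16 0.18 0.18 0.00 0.00 0.00 0.00 0.00 0.00
side 0.34 0.00 0.00 0.00 0.01 0.01  --   --   --   --   -- 
side 0.38 0.01 0.01 0.00  --  0.09 0.09  --   --   --   -- 
side 0.42 0.01 0.01 0.00 0.00 0.09 0.09  --   --   --   -- 
side 0.46 0.01 0.01 0.00 0.00 0.00  --   --   --   --   -- 
side 0.50 0.01 0.01 0.00 0.00 0.00 0.20 0.21 0.22 0.23  -- 
side 0.54 0.00 0.00 0.00 0.00 0.23 0.25 0.26 0.28 0.29 0.29
side 0.58 0.00 0.00 0.19 0.21 0.23 0.25 0.27 0.28 0.29 0.30
side 0.62 0.00 0.00 0.18 0.18  --   --   --   --   --   -- 
0 pre [0.5255, -0.335, 0.15] [ 0.53  0.49 -0.05  1.77  0.03  0.89 -1.1 ]
0 grasp [0.5255, -0.335, 0.029] [ 0.52  0.65 -0.03  1.83  0.03  0.66 -1.09]
0 hi [0.47239145 0.14804318 0.24      ] [ 0.38  0.32 -0.93  1.93  0.3   1.03 -0.75]
0 lo [0.46932269 0.10816107 0.041     ] [ 0.12  0.54 -0.54  2.14  0.49  0.59 -0.85]
0 lo2 [0.47239145 0.14804318 0.041     ] [ 0.08  0.57 -0.59  2.1   0.54  0.62 -0.97]
3.141592653589793 pre [0.5255, -0.335, 0.15] [ 0.97  0.58 -0.66  1.74  0.42  0.97  1.71]
3.141592653589793 grasp [0.5255, -0.335, 0.029] [ 0.91  0.73 -0.58  1.8   0.56  0.77  1.61]
3.141592653589793 hi [0.47239145 0.14804318 0.24      ] [ 0.54  0.42 -1.17  1.93  0.43  1.08  2.26]
3.141592653589793 lo [0.46932269 0.10816107 0.041     ] [ 0.55  0.85 -1.18  2.12  1.02  0.95  1.83]
3.141592653589793 lo2 [0.47239145 0.14804318 0.041     ] [ 0.47  0.86 -1.19  2.09  1.03  0.97  1.76]
```

```bash
python3 - <<'E'
from h import *
g=np.array([.5255,-.335,.0])
command_gripper(.06,80)
movep(g+[0,0,.18],R(0))
print(move_l(g+[0,0,.029],feed=.12,until_force=8), sense()["position"])
command_gripper(.0,80)
s=sense(); print(s["time_s"],s["finger_gap"],s["gripper_force"],s["wrist_force"])
z0=s["position"][2]
move_l(g+[0,0,.08],feed=.1)
for c in("side","top"):
    im,d=camera(c); np.savez(f"{c}1.npz",im=im,d=d)
    cv2.imwrite(f"pics/{c}1.png",im[:,:,::-1])
s=sense(); print(s["time_s"],z0,s["position"],s["wrist_force"],s["ft_torque"],s["finger_gap"])
P=cloud("side",np.load("side1.npz")["d"]); im=np.load("side1.npz")["im"]
hsv=cv2.cvtColor(im,cv2.COLOR_RGB2HSV); m=(hsv[...,0]>100)&(hsv[...,0]<130)&(hsv[...,1]>150)&(P[...,1]<-.3)
q=P[m]; print(np.round(np.percentile(q,[2,50,98],axis=0),3))
im=cv2.resize(im[80:230,240:440],(800,600),interpolation=2); cv2.imwrite("pics/c2.png",im[...,::-1])
E
```

```text
False [ 0.52604782 -0.33534833  0.02984791]
3.675 0.018718287001660103 79.5354688167572 [-0.29010433 -1.22882744  4.55075053]
4.4333 0.029728620516814318 [ 0.52484921 -0.33459289  0.07908043] [-0.85138546 -0.3430058  -2.51249903] [-0.01350333 -0.12365224  0.03410735] 0.018440833110572576
[[ 0.434 -0.34   0.055]
 [ 0.456 -0.326  0.084]
 [ 0.54  -0.323  0.16 ]]
```

View pics/c2.png

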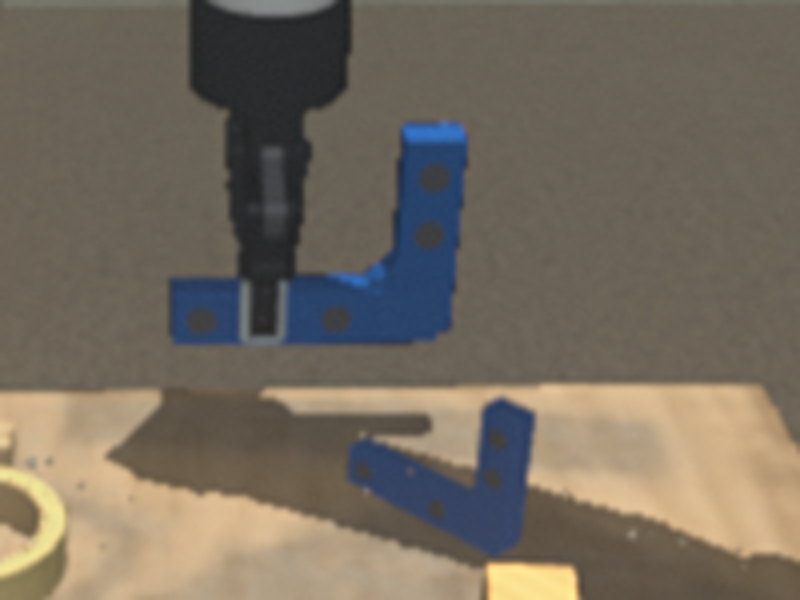

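The square is held level, its gripped part at (265,310) in the crop. I'll carry it over, set it down just beside the leaning post and check.

```bash
python3 - <<'E'
from h import *
move_l([.525,-.335,.26],feed=.2)
movep([.46,-.15,.26],R(SY))
move_l(tgt(.054,.26),feed=.2)
move_l(tgt(.054,.07),feed=.12)
s=sense(); print(s["time_s"],s["position"],s["wrist_force"])
print(move_l(tgt(.054,.037),feed=.03,until_force=8))
s=sense(); print(s["time_s"],s["position"],s["wrist_force"],s["ft_torque"])
for c in("side","top"):
    im,d=camera(c); np.savez(f"{c}2.npz",im=im,d=d)
t=np.load("top2.npz")["im"][210:330,60:280]; si=np.load("side2.npz")["im"][190:390,290:450]
o=np.zeros((600,800,3),np.uint8); a=cv2.resize(t,None,fx=2,fy=2,interpolation=2); b=cv2.resize(si,(360,450),interpolation=2)
o[:240,:440]=a;o[:450,440:]=b; cv2.imwrite("pics/c3.png",o[...,::-1])
for c in("side","top"):
    z=np.load(c+"2.npz"); P=cloud(c,z["d"]); hsv=cv2.cvtColor(z["im"],cv2.COLOR_RGB2HSV)
    m=(hsv[...,0]>100)&(hsv[...,0]<130)&(hsv[...,1]>130)&(P[...,1]>.0)&(abs(P[...,0]-.47)<.06)
    q=P[m]; k=q[q[:,2]>.08]; print(c,len(q),len(k),np.round(np.percentile(k,[3,50,97],axis=0),4).tolist())
    hh=(hsv[...,0]>10)&(hsv[...,0]<25)&(hsv[...,1]>90)&(abs(P[...,1]-.01)<.05)&(abs(P[...,0]-.46)<.04)&(P[...,2]>.09)
    k=P[hh]; print(c,"post",np.round(np.percentile(k,[3,50,97],axis=0),4).tolist())
E
```

```text
9.9 [0.47240441 0.14223898 0.070608  ] [ 0.25607508  0.25085623 -1.95287735]
True
10.7833 [0.47176726 0.14207606 0.04157741] [-0.57694175 -0.33663     6.88480095] [-0.24079171  0.20477808 -0.02746824]
side 622 15 [[0.4771, 0.1519, 0.0817], [0.4836, 0.1588, 0.0918], [0.5268, 0.3201, 0.2118]]Traceback (most recent call last):
  File "<stdin>", line 19, in <module>
    return _quantile_unchecked(
        a, q, axis, out, overwrite_input, method, keepdims, weights)
    return _ureduce(a,
                    func=_quantile_ureduce_func,
    ...<5 lines>...
                    overwrite_input=overwrite_input,
                    method=method)
    r = func(a, **kwargs)
    result = _quantile(arr,
                       quantiles=q,
    ...<2 lines>...
                       out=out,
                       weights=wgt)
    slices_having_nans = np.isnan(arr[-1, ...])
                                  ~~~^^^^^^^^^
IndexError: index -1 is out of bounds for axis 0 with size 0
```

View pics/c3.png

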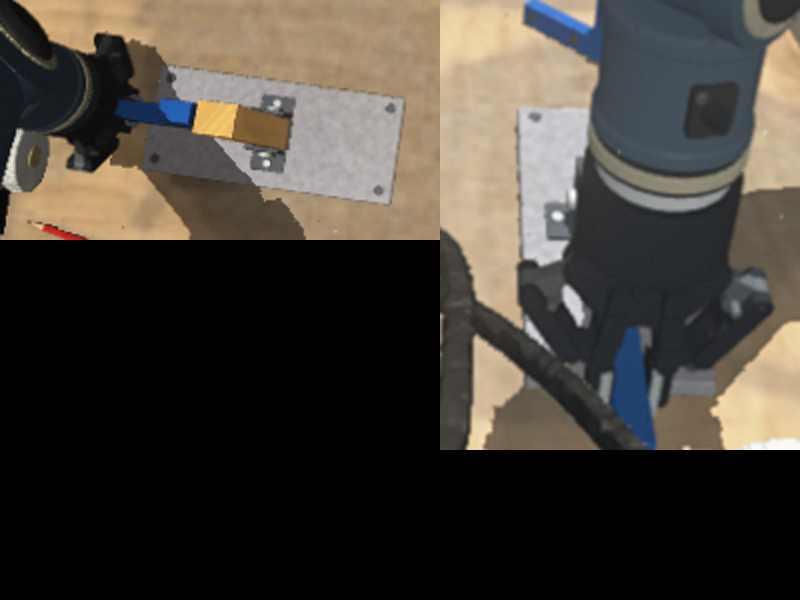

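The square stands on the plate with its upright's top (crop 160–195, 100–125) right by the post top (195–240, 100–138). It may sit slightly too far to +x, so I measure that offset in the top camera alone.

```bash
cat > off.py <<'E'
from h import *
def off(n):
    z=np.load(f"top{n}.npz"); im=z["im"]; P=cloud("top",z["d"]); h=cv2.cvtColor(im,cv2.COLOR_RGB2HSV)
    b=(h[...,0]>100)&(h[...,0]<130)&(h[...,1]>130)
    w=(h[...,0]>8)&(h[...,0]<28)&(h[...,1]>100)
    st=lambda P:(P-S0)@np.c_[[sin(SY),-cos(SY),0],ey]   # stand x, y
    for nm,m,lo,hi in(("sq",b,.112,.132),("post",w,.125,.155),("postlow",w,.07,.12)):
        k=P[m&(P[...,2]>lo)&(P[...,2]<hi)&(abs(P[...,0]-.46)<.05)&(abs(P[...,1]-.03)<.09)]
        if len(k)<5: print(nm,len(k)); continue
        s=st(k); r=cv2.minAreaRect((k[:,:2]*1000).astype(np.float32))
        A=np.polyfit(s[:,1],s[:,0],1)
        print(nm,len(k),"x",np.round(np.percentile(s[:,0],[2,50,98])*1e3,1),"mean",round(s[:,0].mean()*1e3,1),"y",np.round(np.percentile(s[:,1],[2,98])*1e3,1),"z",np.round(np.median(k[:,2]),4),"slope",A[0].round(3),np.round(r[1],1),round(r[2],1))
E
python3 - <<'E'
from off import *
off(2)
im=np.load("top2.npz")["im"]; cv2.imwrite("pics/c4.png",cv2.resize(im[245:295,100:220],(800,333),interpolation=0)[...,::-1])
E
```

```text
sq 190 x [-9.1  0.2  9.8] mean 0.2 y [55.2 84.4] z 0.121 slope -0.005 [31.5 19.6] 85.8
post 428 x [-16.6  -2.6  11.9] mean -2.5 y [ 2.8 45. ] z 0.139 slope 0.004 [45.  29.5] 85.8
postlow 217 x [-16.8  -3.2  12. ] mean -3.2 y [-11.2  19.5] z 0.0961 slope -0.42 [44.4 29.5] 85.6
```

View pics/c4.png

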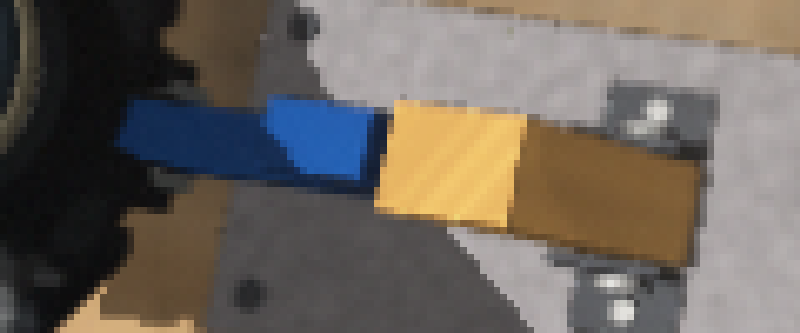

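Its yaw matches the post's (85.8°), but it sits 2.6 mm too far in stand +x. I'll shift it, set it down again, and push.

```bash
sed -i 's/^def tgt/S1=S0-.0026*np.array([sin(SY),-cos(SY),0])\ndef tgt/; s/p=S0+ey\*(face/p=S1+ey*(face/' h.py
python3 - <<'E'
from off import *
def rep(t):
    s=sense(); sp=(s["position"]-S1)@ey-.095; print(t,round(s["time_s"],2),"face",round(sp,4),"z",round(s["position"][2],4),"Fy",round(s["wrist_force"]@ey,1),"F",np.round(s["wrist_force"],1),"M",np.round(s["ft_torque"],2),"gap",round(s["finger_gap"],4))
move_l(tgt(.056,.047),feed=.05)
move_l(tgt(.056,.037),feed=.03,until_force=10); rep("down")
z=sense()["position"][2]-.001
for f in(.04,.028):
    print(move_l(tgt(f,z),feed=.03,until_force=25)); rep(f)
print(move_l(tgt(.015,z),feed=.02,until_force=15)); rep("end")
im,d=camera("top"); np.savez("top3.npz",im=im,d=d); off(3)
E
```

```text
down 11.46 face 0.0565 z 0.0412 Fy -0.2 F [-0.6 -0.1  3. ] M [ 0.01 -0.1  -0.  ] gap 0.0188
False
0.04 12.14 face 0.0426 z 0.0415 Fy 5.6 F [0.5 5.6 8.3] M [ 1.28 -0.03  0.03] gap 0.0187
False
0.028 12.69 face 0.0311 z 0.0415 Fy 7.1 F [1.1 7.  7.6] M [ 1.38 -0.05 -0.02] gap 0.0185
False
end 13.49 face 0.019 z 0.0416 Fy 9.2 F [0.6 9.1 7.5] M [ 1.66 -0.09 -0.04] gap 0.0188
sq 138 x [-10.4  -1.3   8.3] mean -1.1 y [27.6 49.6] z 0.1213 slope 0.028 [23.4 19.6] 85.7
post 413 x [-16.7  -2.6  11.8] mean -2.7 y [-19.8  18.9] z 0.1426 slope -0.107 [ 34.1 150.6] 6.4
postlow 106 x [-16.8  -5.   11.1] mean -5.4 y [-20.6  15.8] z 0.0955 slope -0.458 [ 24.6 140. ] 24.5
```

```bash
python3 - <<'E'
from off import *
def rep(t):
    s=sense(); sp=(s["position"]-S1)@ey-.095; print(t,round(s["time_s"],2),"face",round(sp,4),"z",round(s["position"][2],4),"Fy",round(s["wrist_force"]@ey,1),"F",np.round(s["wrist_force"],1),"M",np.round(s["ft_torque"],2),"tilt",np.round(s["tcp_rot"][:,2]@ey,4))
z=.0385
for f,z in((.013,.0385),(.009,.0365),(.007,.035)):
    print(move_l(tgt(f,z),feed=.02,until_force=25)); sleep(.3); rep(f)
for c in("top","side"):
    im,d=camera(c); np.savez(c+"4.npz",im=im,d=d)
off(4)
cv2.imwrite("pics/c5.png",cv2.resize(np.load("top4.npz")["im"][235:305,100:240],(800,400),interpolation=2)[...,::-1])
E
```

```text
True
0.013 14.05 face 0.0191 z 0.0416 Fy 0.4 F [-0.1  0.4  5.4] M [-0.05  0.14 -0.1 ] tilt 0.0077
True
0.009 14.72 face 0.0191 z 0.0416 Fy -0.7 F [-1.8 -0.6  4.7] M [-0.19  0.23  0.  ] tilt 0.0135
True
0.007 15.41 face 0.0192 z 0.0416 Fy 1.1 F [-0.8  1.1  4.4] M [-0.24  0.19 -0.09] tilt 0.0179
sq 139 x [-10.5  -1.3   8. ] mean -1.3 y [26.5 49.3] z 0.1208 slope 0.036 [23.9 19.3] 86.1
post 416 x [-16.7  -2.6  11.9] mean -2.6 y [-20.5  18.4] z 0.1426 slope -0.044 [139.1  82.3] 85.6
postlow 104 x [-16.8  -5.1  11.7] mean -5.0 y [-20.8  14.2] z 0.0958 slope -0.483 [ 24.3 140.5] 25.0
```

View pics/c5.png

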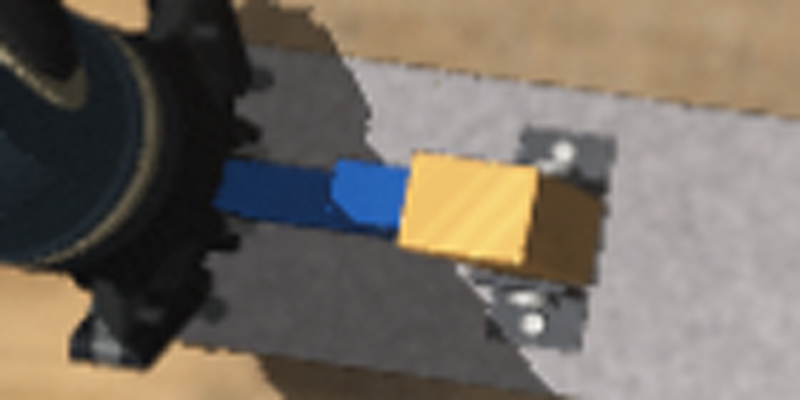

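The post now looks upright, with the square's upright against it (crop x≈405) and about 1.2 mm off centre. The stop-on-force moves relax the push afterwards, so I'll press with fixed targets and the exact tool attitude.

```bash
python3 - <<'E'
from off import *
def rep(t):
    s=sense(); sp=(s["position"]-S1)@ey-.095; print(t,round(s["time_s"],2),"face",round(sp,4),"z",round(s["position"][2],4),"Fy",round(s["wrist_force"]@ey,1),"F",np.round(s["wrist_force"],1),"M",np.round(s["ft_torque"],2),"tilt",np.round(s["tcp_rot"][:,2]@ey,4))
sh=-.0015*np.array([sin(SY),-cos(SY),0])
for f,z in((.021,.0415),(.017,.039),(.015,.038),(.0135,.037)):
    move_l(tgt(f,z)+sh,R(SY),feed=.02); sleep(.3); rep((f,z))
sleep(.7); rep("hold")
im,d=camera("top"); np.savez("top5.npz",im=im,d=d); off(5)
E
```

```text
(0.021, 0.0415) 16.13 face 0.0208 z 0.0417 Fy -2.7 F [ 3.3 -2.9  4.4] M [-0.39 -0.75 -0.02] tilt 0.0001
(0.017, 0.039) 16.82 face 0.0206 z 0.0415 Fy 2.5 F [-3.4  2.8 26.5] M [ 0.88  0.75 -0.08] tilt 0.004
(0.015, 0.038) 17.38 face 0.0205 z 0.0415 Fy 5.4 F [-6.5  5.9 35.5] M [ 1.47  1.43 -0.21] tilt 0.0062
(0.0135, 0.037) 17.93 face 0.0204 z 0.0414 Fy 7.7 F [-9.4  8.4 45.1] M [ 1.98  2.06 -0.22] tilt 0.0076
hold 18.62 face 0.0204 z 0.0414 Fy 7.7 F [-9.2  8.4 44. ] M [ 1.97  2.11 -0.26] tilt 0.0076
sq 148 x [-13.4  -4.4   5.4] mean -4.1 y [26.8 50.6] z 0.1208 slope 0.059 [25.7 19.6] 85.9
post 418 x [-16.7  -2.4  12.1] mean -2.4 y [-20.5  18.4] z 0.1425 slope -0.003 [143.1  82.6] 85.1
postlow 103 x [-53.9  -5.1  11.7] mean -5.8 y [-20.9  99.3] z 0.0945 slope -0.451 [ 24.5 141.7] 24.3
```

```bash
python3 - <<'E'
from off import *
def rep(t):
    s=sense(); sp=(s["position"]-S1)@ey-.095; print(t,round(s["time_s"],2),"face",round(sp,4),"z",round(s["position"][2],4),"Fy",round(s["wrist_force"]@ey,1),"F",np.round(s["wrist_force"],1),"M",np.round(s["ft_torque"],2),"tilt",np.round(s["tcp_rot"][:,2]@ey,4))
sh=0
for f,z in((.022,.0418),(.014,.0413),(.009,.0413),(.005,.041),(.004,.040)):
    move_l(tgt(f,z)+sh,R(SY),feed=.02); sleep(.3); rep((f,z))
sleep(.5); rep("hold")
im,d=camera("top"); np.savez("top6.npz",im=im,d=d); off(6)
E
```

```text
(0.022, 0.0418) 19.62 face 0.0217 z 0.0416 Fy -2.2 F [-1.5 -2.1  8.6] M [-0.27  0.28  0.01] tilt -0.001
(0.014, 0.0413) 20.47 face 0.0189 z 0.0416 Fy 8.4 F [-0.8  8.5  5.6] M [ 1.94  0.15 -0.13] tilt 0.0074
(0.009, 0.0413) 21.17 face 0.0187 z 0.0416 Fy 19.2 F [-0.3 19.3 -0.6] M [ 3.8   0.1  -0.28] tilt 0.0147
(0.005, 0.041) 21.82 face 0.0185 z 0.0419 Fy 27.1 F [-1.5 27.3  0.8] M [ 5.34  0.45 -0.44] tilt 0.0203
(0.004, 0.04) 22.37 face 0.0185 z 0.0416 Fy 29.4 F [-3.6 29.8  6.1] M [ 5.39  0.75 -0.54] tilt 0.0211
hold 22.87 face 0.0185 z 0.0416 Fy 28.1 F [-3.3 28.4  6.6] M [ 5.46  0.76 -0.52] tilt 0.0211
sq 142 x [-12.6  -3.3   6. ] mean -3.4 y [26.  48.6] z 0.1211 slope 0.017 [19.7 24.3] 0.9
post 411 x [-16.8  -2.7  12. ] mean -2.6 y [-21.1  17.7] z 0.1428 slope -0.083 [140.3  82.1] 83.7
postlow 100 x [-16.8  -5.   11.7] mean -5.0 y [-21.2  14.9] z 0.0964 slope -0.478 [ 24.1 139.6] 25.1
```

Centred to within 1 mm, but the strong horizontal push tilts the tool by 0.02. I'll measure the post's lean from its top-face plane against the plate plane, over several images.

```bash
cat > lean.py <<'E'
from off import *
def lean(ns,cam="top",acc=None):
    for n in ns:
        z=np.load(f"{cam}{n}.npz"); P=cloud(cam,z["d"]); h=cv2.cvtColor(z["im"],cv2.COLOR_RGB2HSV)
        w=(h[...,0]>8)&(h[...,0]<28)&(h[...,1]>100)&(h[...,2]>150)
        Q=(P-S1)@np.c_[[sin(SY),-cos(SY),0],ey,[0,0,1]]
        t=Q[w&(Q[...,2]>.125)&(Q[...,2]<.16)&(abs(Q[...,0])<.014)&(abs(Q[...,1])<.06)]
        p=Q[(abs(Q[...,2]-.011)<.006)&(Q[...,1]>-.12)&(Q[...,1]<-.035)&(abs(Q[...,0])<.05)]
        def fit(a):
            for _ in range(3):
                A=np.c_[a[:,:2],np.ones(len(a))]; c=np.linalg.lstsq(A,a[:,2],rcond=None)[0]; r=a[:,2]-A@c; a=a[abs(r)<2.5*r.std()]
            return c,r.std(),len(a)
        ft,fp=fit(t),fit(p)
        print(n,"lean",np.round(fp[0][1]-ft[0][1],4),"xs",np.round(ft[0][0]-fp[0][0],4),"plate",np.round(fp[0],4),"rms",np.round([ft[1],fp[1]],5),ft[2],fp[2],"ymid",np.round((np.percentile(t[:,1],[2,98]).mean())*1e3,1))
E
python3 -c "
from lean import *
lean([2,3,4,5,6])"
```

```text
2 lean 0.2555 xs -0.0013 plate [0.0026 0.0029 0.0111] rms [0.00117 0.0014 ] 315 1978 ymid 26.4
3 lean 0.007 xs 0.0091 plate [ 0.0027 -0.001   0.0108] rms [0.00117 0.00139] 348 1987 ymid 0.0
4 lean 0.011 xs 0.0025 plate [ 0.0012 -0.0015  0.0108] rms [0.00115 0.00143] 339 1978 ymid -0.8
5 lean 0.0115 xs -0.0041 plate [0.0018 0.0005 0.0109] rms [0.00124 0.0014 ] 350 1975 ymid -0.8
6 lean -0.0024 xs -0.011 plate [ 0.0002 -0.0027  0.0107] rms [0.00112 0.00139] 341 1973 ymid -1.2
```

The post is upright (about 0 ± 0.006). Now I'll settle it with a moderate push, a firmer down force and a counter-tilt.

```bash
python3 - <<'E'
from lean import *
from scipy.spatial.transform import Rotation as Ro
def rep(t):
    s=sense(); sp=(s["position"]-S1)@ey-.095; print(t,round(s["time_s"],2),"face",round(sp,4),"z",round(s["position"][2],4),"Fy",round(s["wrist_force"]@ey,1),"F",np.round(s["wrist_force"],1),"M",np.round(s["ft_torque"],2),"tilt",np.round(s["tcp_rot"][:,2]@ey,4),"gap",round(s["finger_gap"],4),round(s["gripper_force"]))
ex=np.array([sin(SY),-cos(SY),0])
A=R(SY); T=Ro.from_rotvec(ex*.013).as_matrix()@A
if T[:,2]@ey>0: T=Ro.from_rotvec(-ex*.013).as_matrix()@A
print(T[:,2]@ey)
for f,z in((.009,.0405),(.010,.0395),(.010,.039)):
    move_l(tgt(f,z)+.0005*ex,T,feed=.02); sleep(.3); rep((f,z))
sleep(1); rep("hold")
for n in(7,8,9):
    im,d=camera("top"); np.savez(f"top{n}.npz",im=im,d=d)
off(7); lean([7,8,9])
im,d=camera("side"); np.savez("side7.npz",im=im,d=d)
a=cv2.resize(np.load("top7.npz")["im"][235:305,100:240],(800,400),interpolation=2); cv2.imwrite("pics/c6.png",a[...,::-1])
E
```

```text
-0.012999633836427429
(0.009, 0.0405) 23.62 face 0.0188 z 0.0416 Fy 17.3 F [-4.2 17.7  9.3] M [ 4.15  0.81 -0.34] tilt 0.0015 gap 0.0187 81
(0.01, 0.0395) 24.17 face 0.0188 z 0.0415 Fy 13.9 F [-6.7 14.5 21. ] M [ 3.59  1.51 -0.33] tilt -0.0008 gap 0.0187 82
(0.01, 0.039) 24.72 face 0.0188 z 0.0415 Fy 13.6 F [-8.4 14.3 26.5] M [ 3.56  1.77 -0.34] tilt -0.0012 gap 0.0189 83
hold 25.72 face 0.0188 z 0.0415 Fy 13.2 F [-8.8 13.9 27.1] M [ 3.59  1.78 -0.33] tilt -0.0012 gap 0.0183 83
sq 142 x [-12.5  -3.2   6.1] mean -3.3 y [26.4 49.2] z 0.1211 slope 0.01 [24.5 19.3] 84.9
post 414 x [-16.8  -2.7  11.8] mean -2.8 y [-20.9  18.2] z 0.1426 slope -0.142 [ 34.6 151. ] 7.0
postlow 103 x [-16.8  -4.9  11.6] mean -4.9 y [-21.3  14.7] z 0.0961 slope -0.484 [ 24.3 141. ] 25.0
7 lean -0.0021 xs -0.002 plate [ 0.003  -0.0022  0.0106] rms [0.00117 0.00145] 344 1986 ymid -0.9
8 lean -0.014 xs 0.0127 plate [ 0.0016 -0.0001  0.0108] rms [0.00117 0.00144] 351 1974 ymid -1.2
9 lean 0.0025 xs -0.0098 plate [0.001  0.0007 0.0109] rms [0.00122 0.0014 ] 352 1982 ymid -1.2
```

View pics/c6.png

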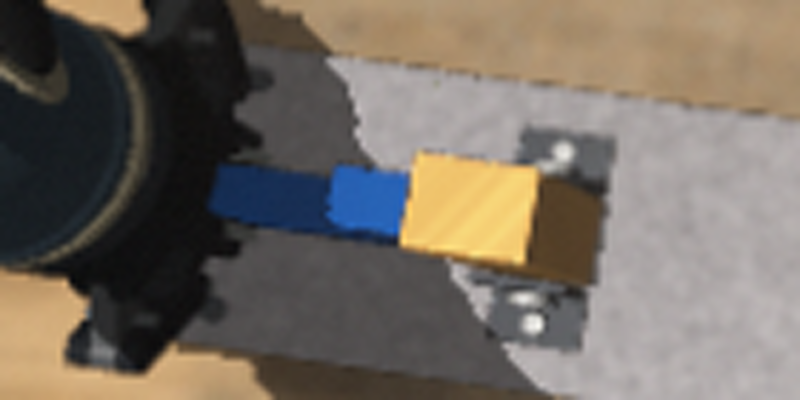

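The picture shows the post upright (mean lean about −0.004), with the square's upright against it at x≈407 and centred within about 1 mm. It is pressed with 27 N down and 13 N against the post, and steady. I'm handing it in.

```bash
python3 -c "
from rig import *
print(finish_job())"
```

```text
the job is handed in; nothing more can be done
None
```

I handed the job in at about 26 s of the 48 s: the post measured upright to within about 0.01 rad, and the larger square, still gripped and centred to within about 1 mm, was pressing about 27 N down and 13 N against the post. Flat contact on post and plate I inferred from the square's height and the tool's tilt rather than saw directly.

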